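# Click the sliding bench stop into the notch before the part

### The job

Either the round flux tin or the small circuit board lies in the bay of the bench stop, between the fixed fence and the sliding stop. With the fingertips, gently push the sliding stop along its rail towards that thing and leave it where its spring catch has dropped into the last notch before the stop would touch the thing. Push only, never pinch the stop, and do not disturb the thing in the bay or anything else on the table.

Things in the scene. Friction and masses are not known exactly. Their poses are not given: they have to be found in the camera images.
- gauge: Bench stop, fixed to the table: aluminium rail 40 mm wide, 315 mm long along its y (-165 to +150 mm), notched top 18 mm high. Origin: on the table under the rail's mid line; z up, +y from the sliding stop to the fence, an upright plate 50 mm high with inner face at y = +140 mm, x = -120 to +30 mm. The bay lies beside the rail at negative x (robot's side). Pose varies.
- stop (a joint): Position of the sliding stop, m, growing towards the fence (gauge +y), 0 to 0.165; starts at 0 to 0.05. Its front face is 200 mm minus this from the fence. Friction 1.5 N. Notches at 0.012, 0.040, 0.068, 0.096, 0.124, 0.152: leaving one takes 7 to 11 N, the push dips as the catch drops into the next; within 3 mm of a notch's middle the catch draws the stop in.
- catch (a joint): How far the spring catch has dropped, m: about 0 riding on the track between notches, about 0.0025 when seated in a notch. Its black cap, 18 mm across, on top of the stop sinks by as much; no need to touch it.
- push_point (a point): Middle of the stop's rear push plate, which looks to gauge -y: 52 mm wide along gauge x, 20 to 54 mm above the table, across the rail, at gauge y = -112 mm at joint 0. Push it towards gauge +y. The saddle before it is 60 mm wide, 42 mm long, 44 mm high; the cap on it reaches 55 mm. Free space behind it over the rail; end cap 30 mm high at gauge y = -168 mm.
- stop_front (a point): Middle of the bay part of the stop's front face, 30 mm above the table. The face looks to gauge +y, reaches from gauge x = -120 to +30 mm and from 6 to 48 mm above the table; over the bay it is the front of an aluminium arm 10 mm thick.
- fence_mid (a point): Middle of the bay part of the fence's inner face, 30 mm above the table.
- flux_tin: Round white flux tin with lid, 90 mm across, 32 mm high, loose; origin at the centre of its underside. Lies either in the bay (gauge x about -79 mm) or on the table behind the rail (gauge x about +105 mm). In the bay its centre is about 50 mm from the fence, and the last free notch is 0.096.
- held_board: Small green circuit board with a white socket, 62 mm long (its y) by 34 mm (its x), 8 mm high, loose, lying with its short side along the rail; origin at the centre of its underside. Lies in whichever of the two places the tin does not. In the bay its centre is about 50 mm from the fence, and the last free notch is 0.124.
- screw_dish: Grey metal dish with screws, 112 mm across, 22 mm high, loose, behind the rail; origin at the centre of its underside. Bystander.
- magnetizer: Small red block, 21 x 34 x 18 mm, loose, on the robot's side of the rail; origin at the centre of its underside. Bystander.
- spudger: Flat black prying stick, 76 mm long, 10 x 4 mm, loose, on the robot's side of the bay; origin at the centre of its underside. Bystander.
- tweezers: Steel tweezers, 108 mm long, 16 x 9 mm, loose, beyond the rail; origin at the centre of their underside. Bystander.
Mind the look-alikes: they are no part of the job. Leave any orange look-alike of the flux_tin alone. Of the things that look like the held_board, the smaller one is meant.

How it is judged:
At the end, for the whole second after the job is handed in: Stop at rest, catch dropped 1.7 mm or more, joint stop within 3 mm of 0.096 if the tin lies in the bay, of 0.124 if the board does. Tin and board within 5 mm of their start; dish, red block, prying stick and tweezers within 10 mm (((x of flux_tin in the frame of gauge below 0 m and value of joint stop between 0.093 and 0.099 m) or (x of held_board in the frame of gauge below 0 m and value of joint stop between 0.121 and 0.127 m)) and value of joint catch above 0.0017 m and velocity of joint stop between -0.005 and 0.005 m/s and distance of each of flux_tin, held_board from where it was at the start of the episode below 0.005 m and distance of each of screw_dish, magnetizer, spudger, tweezers from where it was at the start of the episode below 0.01 m); the robot touches nothing.
It fails at once if the stop is pinched: the fingers press at once on its front plate and its back (push plate or arm), or on the left and right side of its saddle (((contact force between the fingers and stop_c0 above 0.5 N or contact force between the fingers and stop_c1 above 0.5 N) and contact force between the fingers and stop_c2 above 0.5 N) or ((contact force between the fingers and stop_c3 above 0.5 N or contact force between the fingers and stop_c5 above 0.5 N) and (contact force between the fingers and stop_c4 above 0.5 N or contact force between the fingers and stop_c6 above 0.5 N))).
It fails at once if the push plate or the stop's arm is pushed harder than 25 N (contact force between the fingers and stop_c0 above 25 N or contact force between the fingers and stop_c1 above 25 N or contact force between the fingers and stop_c2 above 25 N).
It fails at once if the tin or the board is shifted or lifted by 5 mm (distance of any of flux_tin, held_board from where it was at the start of the episode above 0.005 m).
It fails at once if a bystander is shifted or lifted by 10 mm (distance of any of screw_dish, magnetizer, spudger, tweezers from where it was at the start of the episode above 0.01 m).
It also fails if it takes over 58 s, if anything falls off the work surface, if the arm or the gripper's body presses on something with over 40 N, if the wrist force passes 120 N, or if a joint passes its speed limit or range.

### The arm

A 6-joint arm with a two-finger parallel gripper is mounted at the origin on a cart in front of the work surface, level with it; the furniture and walls round the work are solid. World frame = base frame: x ahead of the robot, y to its left, z up, the work surface at z = 0. Lengths are in m, angles in rad, forces in N, time in s.
With the tool pointing down it reaches from about 0.3 to 0.875 m from the base axis. Payload 6.4 kg.
Tool frame: the origin (TCP) lies midway between the tips of the shut fingers; the grasp point (between the pads) lies 19 mm behind it (ctrl.hold_point_z is the distance from the TCP to the grasp point, in m); z points along the fingers, y is the line along which they close (so a half turn about z gives the same grasp; the last joint's range is limited). The gripper opens to 85 mm and grips with 20 to 120 N. Pads are 22 mm wide; open, the fingers measure 114 mm over their backs; the gripper's body (76 mm by 85 mm) begins 54 mm behind the grasp point. The pads swing forward as they close: fully open they stand 13 mm farther back than shut.
Start: joints at [0.914, 0.181, 1.607, -0, 1.354, -0.206], TCP at [0.251, 0.518, 0.231] pointing down, gripper open.
Joint ranges: [-2.99, 2.99], [-0.89, 2.07], [0.3, 2.58], [-1.14, 4.28], [0, 2.63], [-3.12, 3.12]. Speed limits (rad/s): [2.57, 2.57, 3.01, 3.14, 3.14, 3.14].

### API

Orientations are given as a unit quaternion [w, x, y, z].
In Python, from bench import ctrl gives the robot as it stands.
- The arm moves only by the tool carry_out, never from a script. Its argument "plan" is text: rows parted by semicolons, each of 6 numbers parted by spaces: the shift along the tool's x, y, z as a fraction of full scale, then the turn, a rotation vector about the tool's x, y, z as a fraction of full scale. A call has exactly 8 rows; each row shifts and turns the commanded pose from where the row before left it, along the tool's axes as they then stand; what a row does not reach is not made up. Full scale, the value 1, is 40 mm for a shift and 0.1 rad for a turn. A row lasts 1/12 s, in which the tool goes at most 41.7 mm and 7.16 degrees, less where a joint would pass 70% of its speed; a pose out of reach is approached as far as the arm can. A call with a number of a shift or a turn outside -1 to 1 is refused whole. A call with a gripper value outside its range is refused whole. "claw" is the gripper's target within -1 to 1 (shut at 1, half-way at 0, fully open at -1), set as the call begins (left out, the last holds). The fingers move at their own pace and stop on an object; the grip force is fixed at half the most. Time passes only in rows, so rows that do not move let the fingers close, or fill a call up. It gives the time, the measured TCP pose, the force, the opening and the grip force at its end, in the units of the state.
- ctrl.get_obs(): the state, without advancing time (a new reading comes with each control period).
- ctrl.camera(name): name is "scene" or "top"; returns a dict with "pixels" (400x640x3 uint8, red, green, blue), "mtx" (3x3 intrinsics, pixels), "R" (3x3) and "t" (3): a world point X has camera coordinates R X + t. Camera axes: x right, y down, z forward; pixel columns grow to the right and rows downward; lengths in m; the calibration is good to about 2 mm. A picture is of the moment at which its call begins. There is no depth.
- ctrl.hand_in(): hands the job in; it is judged then, once.
The state is a dict: "time_s": time; "q": joint angles; "dq": joint speeds; "joint_efforts": joint torques, N m; "eef_pos": TCP position; "eef_rot": TCP orientation; "wrist_force": force on the tool from outside, world axes, zero at the start; "torque": the same for the moment, N m; "opening": opening from 0.0 (shut) to 1.0 (fully open); "grasp_force": force on a finger pad.
Only numpy, scipy, OpenCV 4.12 (cv2) and the standard library are available. Lean on these libraries where they do the work, as an engineer would, in place of code of your own. Each camera call takes 0.05 s, during which the arm holds its last target. There are 200 camera calls.

## Working session

There is one attempt and no reset: what is moved stays moved. The work goes in short steps, Python scripts to look and compute and a tool call to move; the robot and the scene stay as the last step left them, time stands still between calls to the robot, and variables do not carry over. Pictures are saved under pics/ and viewed, at most 12 in all, crops included, and the job is handed in when it is done.

Besides the shell and the picture viewer there is one more tool, called after "Request:" as name(argument=value, ...) on one line, values as JSON. carry_out: Moves the arm, as the interface text tells. Shift numbers are shares of 40 mm and turn numbers shares of 0.1 rad, none past 1 either way. Its arguments: {"type":"object","properties":{"plan":{"type":"string"},"claw":{"type":"number"}},"required":["plan"]}

```bash
ls; mkdir -p pics; python3 - <<'E'
from bench import ctrl
import cv2,numpy as np
for n in("scene","top"):
    c=ctrl.camera(n); cv2.imwrite(f"pics/{n}0.png",c["pixels"][:,:,::-1])
    print(n,c["mtx"].tolist(),np.round(c["R"],4).tolist(),np.round(c["t"],4).tolist(), (-c["R"].T@c["t"]).round(3))
o=ctrl.get_obs();print(o)
E
```

```text
pics
scene [[517.5334148347342, 0.0, 319.4971414022334], [0.0, 517.5334148347342, 194.99696685767196], [0.0, 0.0, 1.0]] [[0.5958, -0.803, -0.0131], [-0.434, -0.3081, -0.8466], [0.6758, 0.5101, -0.5321]] [-0.3126, 0.3192, 0.7036] [-0.151 -0.512  0.641]
top [[416.1838197441637, 0.0, 320.6925051457538], [0.0, 416.1838197441637, 196.22657434539497], [0.0, 0.0, 1.0]] [[0.0087, -0.9999, -0.0095], [-0.9885, -0.0071, -0.1513], [0.1512, 0.0107, -0.9884]] [0.0444, 0.5863, 0.9403] [0.437 0.039 1.019]
{'time_s': 0.1, 'q': array([ 9.13685505e-01,  1.81520135e-01,  1.60788631e+00, -4.21629788e-06,
        1.35380835e+00, -2.06317939e-01]), 'dq': array([ 0.00107295, -0.0017985 , -0.00372617,  0.00115913,  0.00038225,
        0.00022516]), 'joint_efforts': array([-3.69129630e-04, -4.45880985e+01, -3.52237308e+01, -2.78591924e-04,
        4.24679994e-03,  4.58540129e-06]), 'eef_pos': array([0.25020298, 0.51716273, 0.23045471]), 'eef_rot': array([-3.37506285e-04,  2.23492276e-01,  9.74705363e-01, -7.37517493e-04]), 'wrist_force': array([-0.17473351,  0.33736262,  0.58317338]), 'torque': array([ 0.01257873, -0.01854732, -0.0130693 ]), 'grasp_force': 0.0, 'opening': 0.9990008106525866}
```

View pics/top0.png

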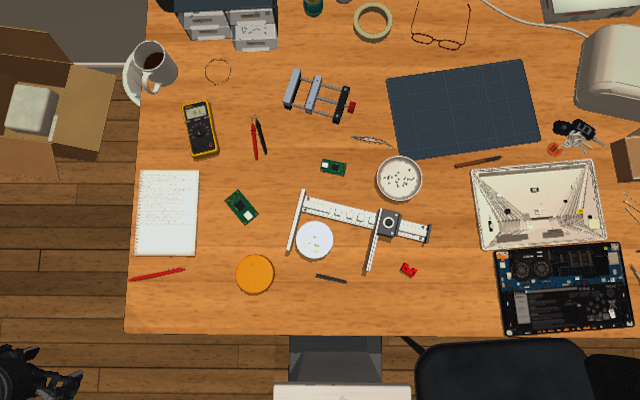

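View pics/scene0.png

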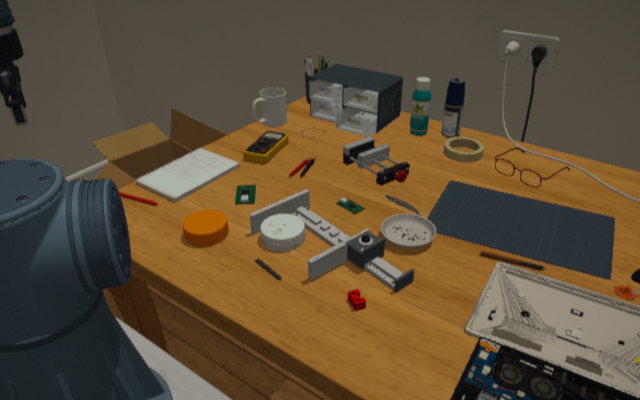

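The top view shows the white tin at (315,240) in the bay, so the target notch is 0.096. The fence runs from (303,190) to (290,250), the stop's cap is at (389,223), and the rail's end cap is near (429,233). The orange tin and the larger board are look-alikes. I'll zoom in next.

```bash
cat > h.py <<'E'
import numpy as np,cv2
from bench import ctrl
def ray(c,uv,z):
    K,R,t=c["mtx"],c["R"],c["t"]; C=-R.T@t
    d=R.T@np.linalg.inv(K)@np.array([uv[0],uv[1],1.]); return C+d*(z-C[2])/d[2]
def proj(c,X):
    p=c["mtx"]@(c["R"]@np.asarray(X)+c["t"]); return p[:2]/p[2]
E
python3 - <<'E'
from h import *
t=ctrl.camera("top");s=ctrl.camera("scene")
a=cv2.resize(t["pixels"][180:280,280:440,::-1],None,fx=5,fy=5,interpolation=cv2.INTER_CUBIC)
cv2.imwrite("pics/t1.png",a)
b=cv2.resize(s["pixels"][180:300,240:420,::-1],None,fx=4.4,fy=4.4,interpolation=cv2.INTER_CUBIC)
cv2.imwrite("pics/s1.png",b)
E
```

```text
(no output)
```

View pics/t1.png

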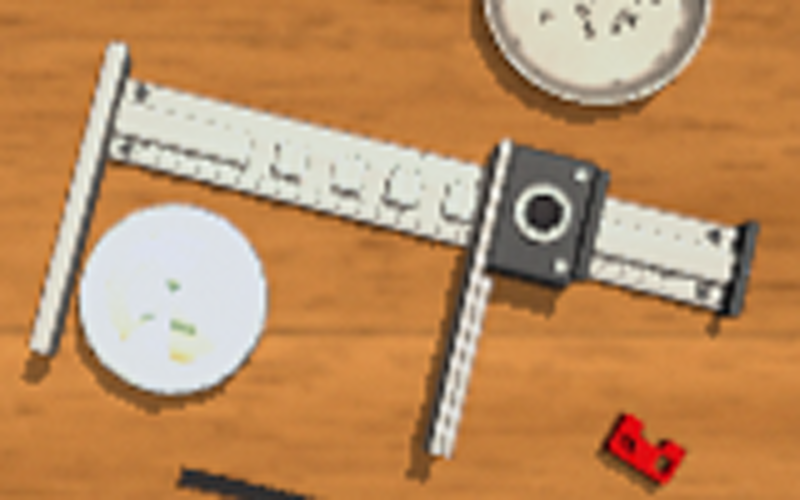

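View pics/s1.png

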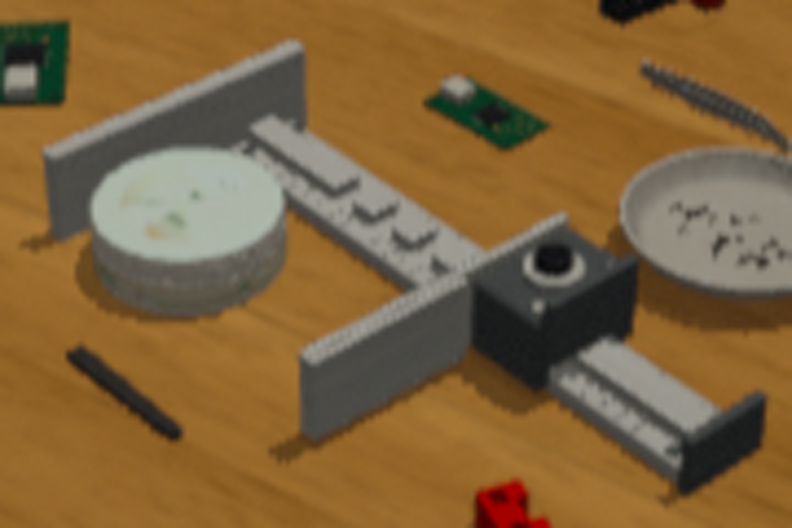

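The crops show the fence's top inner edge from t1 (128,48) to (50,353), the stop's front top edge from (499,142) to (431,455), the black cap at (543,211) and the end cap at about (752,226) to (734,316). The push plate is at the right of the saddle, about x=605.

```bash
cat >> h.py <<'E'
def T(c,u,v,z): return ray(c,((u+.5)/5-.5+280,(v+.5)/5-.5+180),z)[:2]
E
python3 - <<'E'
from h import *
t=ctrl.camera("top");s=ctrl.camera("scene")
f1,f2=T(t,128,48,.05),T(t,50,353,.05)
a1,a2=T(t,499,142,.048),T(t,431,455,.048)
e1,e2=T(t,758,226,.03),T(t,740,316,.03)
cap=T(t,543,211,.055); tin=T(t,173,300,.032)
print("fence",f1,f2,np.linalg.norm(f1-f2),"arm",a1,a2,np.linalg.norm(a1-a2),"end",e1,e2,np.linalg.norm(e1-e2))
ang=[np.arctan2(*(d[::-1])) for d in (f1-f2,a1-a2)]
fm,am,em=(f1+f2)/2,(a1+a2)/2,(e1+e2)/2
print("x-axis angs",ang)
# rail direction from rail edges at z .018 : (120,160)->(465,245)  (215,105)->(480,168)
for p,q in (((150,165),(465,245)),((150,85),(480,166))):
    d=T(t,*p,.018)-T(t,*q,.018); print("rail",np.arctan2(d[1],d[0])-np.pi/2)
th=np.mean(ang); x=np.array([np.cos(th),np.sin(th)]);y=np.array([-x[1],x[0]])
print("th",th,"gap",(fm-am)@y,"joint",.2-(fm-am)@y, "cap rel front",(cap-am)@y,(cap-am)@x)
O=fm+.045*x-.140*y
print("O",O,"end in gauge",[(e-O)@x for e in(e1,e2)],[(e-O)@y for e in(e1,e2)],"cap",(cap-O)@x,(cap-O)@y,"tin",(tin-O)@x,(tin-O)@y)
# check scene projections
for n,X in dict(f1=[*f1,.05],a2=[*a2,.048],cap=[*cap,.055],tin=[*tin,.032]).items():
    p=proj(s,X); print(n,((p-[240,180]+.5)*4.4-.5).round())
E
```

```text
fence [0.60161274 0.08572883] [0.45843677 0.1197352 ] 0.1471590714816255 arm [ 0.55845466 -0.0889476 ] [ 0.41354502 -0.05596299] 0.14861624839847928 end [ 0.52148365 -0.21351273] [ 0.47893442 -0.20371681] 0.04366230528530517
x-axis angs [np.float64(-0.23319357304130134), np.float64(-0.2238086494431357)]
rail -0.24204580674542786
rail -0.2357277800893347
th -0.2285011112422185 gap 0.18060609479971837 joint 0.01939390520028164 cap rel front -0.02565163127848114 0.04654265856336837
O [ 0.54214257 -0.04382227] end in gauge [np.float64(0.018315987813424816), np.float64(-0.025346210014400444)] [np.float64(-0.1699593049897722), np.float64(-0.17005617434012665)] cap -0.0016548636304150731 -0.06625772607819949 tin -0.08082492478692715 0.09151535381388651
f1 [304.  46.]
a2 [298. 353.]
cap [554. 250.]
tin [187. 204.]
```

Request:
carry_out(plan="0 0 0 0 0 0.85;0 0 0 0 0 0.85;0 0 0 0 0 0.85;0 0 0 0 0 0.85;0 0 0 0 0 0.85;0 0 0 0 0 0.85;0 0 0 0 0 0.85;0 0 0 0 0 0.85", claw=1)

```text
time_s: 0.97
eef_pos: [0.2505, 0.5175, 0.2312]
eef_rot: [-0.0, 0.538, 0.843, -0.0]
wrist_force: [0.4, -0.2, 0.1]
opening: 0.003
grasp_force: 0.0
```

Request:
carry_out(plan="0 0 0 0 0 0.85;0 0 0 0 0 0.85;0 0 0 0 0 0.85;0 0 0 0 0 0.85;0 0 0 0 0 0.85;0 0 0 0 0 0.85;0 0 0 0 0 0.85;0 0 0 0 0 0.8")

```text
time_s: 1.63
eef_pos: [0.2505, 0.5175, 0.2312]
eef_rot: [0.0, 0.786, 0.618, -0.0]
wrist_force: [0.0, 0.5, 0.4]
opening: 0.001
grasp_force: 0.0
```

Request:
carry_out(plan="-0.6 0.43 0 0 0 0;-0.6 0.43 0 0 0 0;-0.6 0.43 0 0 0 0;-0.6 0.43 0 0 0 0;-0.6 0.43 0 0 0 0;-0.6 0.43 0 0 0 0;-0.6 0.43 0 0 0 0;-0.6 0.43 0 0 0 0")

```text
time_s: 2.3
eef_pos: [0.3399, 0.2975, 0.2314]
eef_rot: [0.0, 0.785, 0.619, 0.0]
wrist_force: [0.2, 1.0, 0.6]
opening: 0.001
grasp_force: 0.0
```

Request:
carry_out(plan="-0.6 0.43 0 0 0 0;-0.6 0.43 0 0 0 0;-0.6 0.43 0 0 0 0;-0.6 0.43 0 0 0 0;-0.6 0.43 0 0 0 0;-0.6 0.43 0 0 0 0;-0.6 0.43 0 0 0 0;-0.6 0.43 0 0 0 0")

```text
time_s: 2.97
eef_pos: [0.4291, 0.0786, 0.2315]
eef_rot: [0.0, 0.785, 0.619, 0.0]
wrist_force: [0.4, -0.8, -0.3]
opening: -0.001
grasp_force: 0.0
```

```bash
cat >> h.py <<'E'
th=-.232;O=np.array([.541,-.044]);gx=np.array([np.cos(th),np.sin(th)]);gy=np.array([-gx[1],gx[0]])
from scipy.spatial.transform import Rotation
def st():
    o=ctrl.get_obs();p=o["eef_pos"];q=o["eef_rot"];M=Rotation.from_quat(q,scalar_first=True).as_matrix()
    f=o["wrist_force"]
    print("t",o["time_s"],"gauge xy mm",((p[:2]-O)@gx*1e3).round(1),((p[:2]-O)@gy*1e3).round(1),"z",(p[2]*1e3).round(1),"tool x angle err",(np.arctan2(M[1,0],M[0,0])-th-np.pi/2).round(4),"toolz",M[:,2].round(3),"F along gx,gy,z",(f[:2]@gx).round(2),(f[:2]@gy).round(2),f[2].round(2),"open",round(o["opening"],3))
E
python3 -c "
from h import *
st()"
```

```text
t 2.9667 gauge xy mm -137.1 93.6 z 231.5 tool x angle err -0.0031 toolz [ 0.001  0.    -1.   ] F along gx,gy,z 0.56 -0.68 -0.34 open -0.001
```

Request:
carry_out(plan="-0.668 0.428 0 0 0 0;-0.668 0.428 0 0 0 0;-0.668 0.428 0 0 0 0;-0.668 0.428 0 0 0 0;-0.668 0.428 0 0 0 0;-0.668 0.428 0 0 0 0;-0.668 0.428 0 0 0 0;-0.668 0.428 0 0 0 0")

```text
time_s: 3.63
eef_pos: [0.5124, -0.1614, 0.2313]
eef_rot: [0.0, 0.785, 0.619, 0.0]
wrist_force: [-0.6, 1.0, -0.0]
opening: 0.002
grasp_force: 0.0
```

Request:
carry_out(plan="0 0 0.5 0 0 0;0 0 0.5 0 0 0;0 0 0.5 0 0 0;0 0 0.5 0 0 0;0 0 0.5 0 0 0;0 0 0.5 0 0 0;0 0 0.5 0 0 0;0 0 0.5 0 0 0")

```text
time_s: 4.3
eef_pos: [0.5121, -0.1597, 0.0704]
eef_rot: [0.0, 0.785, 0.619, 0.0]
wrist_force: [0.0, -0.0, -1.0]
opening: -0.004
grasp_force: 0.0
```

```bash
python3 -c "
from h import *
st()
s=ctrl.camera('scene')
b=cv2.resize(s['pixels'][150:300,240:460,::-1],None,fx=3.6,fy=3.6,interpolation=cv2.INTER_CUBIC)
cv2.imwrite('pics/s2.png',b)"
```

```text
t 4.3 gauge xy mm -1.5 -119.3 z 70.4 tool x angle err -0.003 toolz [ 0. -0. -1.] F along gx,gy,z 0.01 -0.01 -0.96 open -0.004
```

View pics/s2.png

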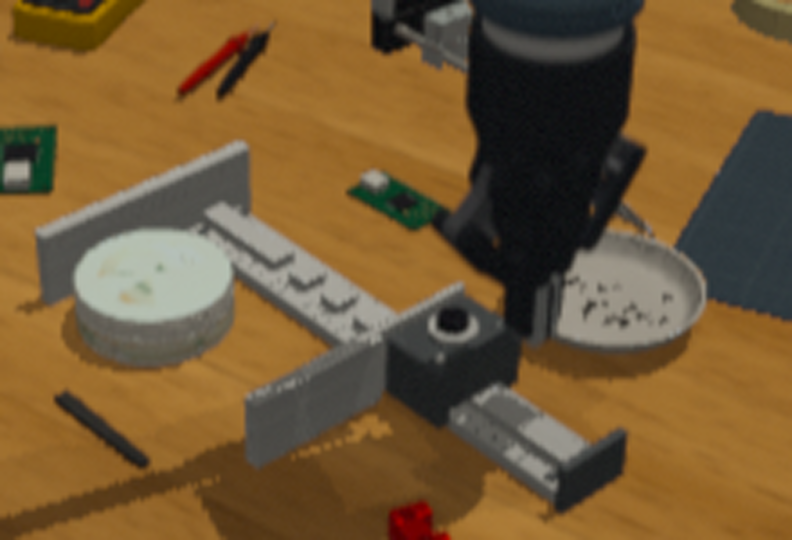

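The closed fingers stand above the rail behind the push plate, at about (535,310) in the crop, with the cap at (455,322). It's clear to descend to about 33 mm.

Request:
carry_out(plan="0 0 0.15 0 0 0;0 0 0.15 0 0 0;0 0 0.15 0 0 0;0 0 0.15 0 0 0;0 0 0.15 0 0 0;0 0 0.15 0 0 0;0 0 0.03 0 0 0;0 0 0 0 0 0")

```text
time_s: 5.02
eef_pos: [0.5118, -0.1595, 0.0336]
eef_rot: [-0.0, 0.785, 0.619, -0.0]
wrist_force: [0.2, 0.7, 0.5]
opening: -0.001
grasp_force: 0.0
```

Request:
carry_out(plan="0.03 0 0 0 0 0;0.03 0 0 0 0 0;0.03 0 0 0 0 0;0.03 0 0 0 0 0;0.03 0 0 0 0 0;0.03 0 0 0 0 0;0.03 0 0 0 0 0;0.03 0 0 0 0 0")

```text
time_s: 5.68
eef_pos: [0.5145, -0.1502, 0.0341]
eef_rot: [0.0, 0.785, 0.619, 0.0]
wrist_force: [0.4, 0.1, 0.6]
opening: 0.001
grasp_force: 0.0
```

```bash
python3 -c "
from h import *
st()"
```

```text
t 5.6833 gauge xy mm -1.4 -109.5 z 34.1 tool x angle err -0.0029 toolz [ 0. -0. -1.] F along gx,gy,z 0.38 0.16 0.63 open 0.001
```

Request:
carry_out(plan="0.015 0 0 0 0 0;0.015 0 0 0 0 0;0.015 0 0 0 0 0;0.015 0 0 0 0 0;0.015 0 0 0 0 0;0.015 0 0 0 0 0;0.015 0 0 0 0 0;0.015 0 0 0 0 0")

```text
time_s: 6.35
eef_pos: [0.5155, -0.1457, 0.0341]
eef_rot: [-0.0, 0.785, 0.619, 0.0]
wrist_force: [0.0, 0.1, -0.2]
opening: -0.0
grasp_force: 0.0
```

Request:
carry_out(plan="0.012 0 0 0 0 0;0.012 0 0 0 0 0;0.012 0 0 0 0 0;0.012 0 0 0 0 0;0.012 0 0 0 0 0;0.012 0 0 0 0 0;0.012 0 0 0 0 0;0.012 0 0 0 0 0")

```text
time_s: 7.02
eef_pos: [0.5162, -0.1429, 0.0341]
eef_rot: [0.001, 0.785, 0.619, -0.001]
wrist_force: [-2.7, -7.7, -1.7]
opening: 0.0
grasp_force: 3.7
```

Request:
carry_out(plan="0.012 0 0 0 0 0;0.012 0 0 0 0 0;0.012 0 0 0 0 0;0.012 0 0 0 0 0;0.012 0 0 0 0 0;0.012 0 0 0 0 0;0.012 0 0 0 0 0;0.012 0 0 0 0 0")

```text
time_s: 7.68
eef_pos: [0.5174, -0.1383, 0.0342]
eef_rot: [0.0, 0.785, 0.619, 0.0]
wrist_force: [-0.7, -4.4, 1.8]
opening: -0.002
grasp_force: 2.5
```

```bash
python3 -c "
from h import *
st()
s=ctrl.camera('scene')
b=cv2.resize(s['pixels'][180:300,260:440,::-1],None,fx=4.4,fy=4.4,interpolation=cv2.INTER_CUBIC)
cv2.imwrite('pics/s3.png',b)"
```

```text
t 7.6833 gauge xy mm -1.2 -97.2 z 34.2 tool x angle err -0.003 toolz [ 0. -0. -1.] F along gx,gy,z 0.38 -4.45 1.8 open -0.002
```

View pics/s3.png

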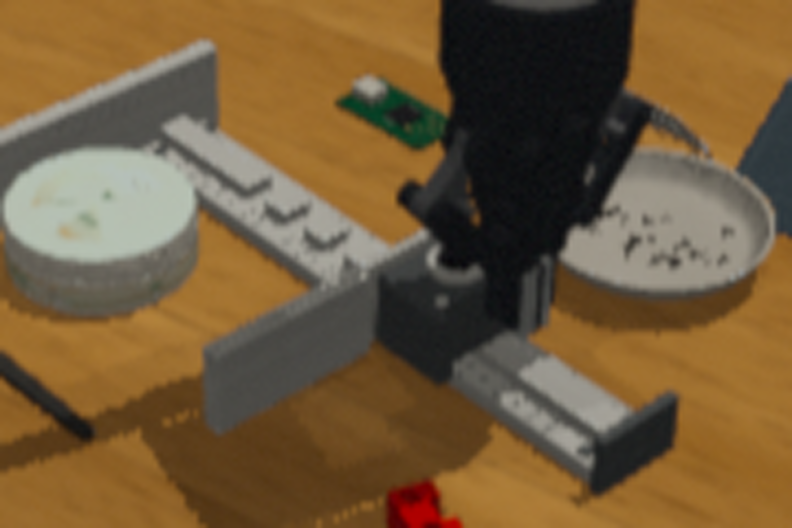

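The fingers now touch the push plate, with the bay arm's end at about (206,350) in the crop. I'll track the stop's movement with optical flow on its corners while pushing.

```bash
cat >> h.py <<'E'
def joint():
    """stop travel since start: LK flow of the stop arm's corners in the scene view; fence corners as control"""
    s=ctrl.camera("scene"); g=lambda a:cv2.cvtColor(a,cv2.COLOR_BGR2GRAY)
    a=g(cv2.imread("pics/scene0.png")); b=g(s["pixels"][:,:,::-1].copy())
    P=np.array([[(300+.5)/4.4-.5+240,(354+.5)/4.4-.5+180],[(303+.5)/4.4-.5+240,(437+.5)/4.4-.5+180],[(473+.5)/4.4-.5+240,(277+.5)/4.4-.5+180],[(46+.5)/4.4-.5+240,(150+.5)/4.4-.5+180]],np.float32)
    N,ok,e=cv2.calcOpticalFlowPyrLK(a,b,P[:,None],None,winSize=(9,9),maxLevel=3)
    for p,n,z,k in zip(P,N[:,0],(.048,.006,.048,.05),ok):
        A,B=ray(s,p,z)[:2],ray(s,n,z)[:2]; print("moved mm gx,gy",((B-A)@gx*1e3).round(1),((B-A)@gy*1e3).round(1),"abs gy",((B-O)@gy*1e3).round(1),k)
E
python3 -c "
from h import *
joint()"
```

```text
moved mm gx,gy -27.1 6.8 abs gy -35.3 [1]
moved mm gx,gy -70.3 49.1 abs gy 4.6 [1]
moved mm gx,gy 0.3 4.9 abs gy -45.7 [1]
moved mm gx,gy -0.5 -0.6 abs gy 147.4 [1]
```

Request:
carry_out(plan="0.012 0 0 0 0 0;0.012 0 0 0 0 0;0.012 0 0 0 0 0;0.012 0 0 0 0 0;0.012 0 0 0 0 0;0.012 0 0 0 0 0;0.012 0 0 0 0 0;0.012 0 0 0 0 0")

```text
time_s: 8.45
eef_pos: [0.5181, -0.1344, 0.034]
eef_rot: [-0.0, 0.785, 0.619, -0.0]
wrist_force: [-0.9, -4.6, 1.0]
opening: 0.006
grasp_force: 2.5
```

Request:
carry_out(plan="0.012 0 0 0 0 0;0.012 0 0 0 0 0;0.012 0 0 0 0 0;0.012 0 0 0 0 0;0.012 0 0 0 0 0;0.012 0 0 0 0 0;0.012 0 0 0 0 0;0.012 0 0 0 0 0")

```text
time_s: 9.12
eef_pos: [0.519, -0.1303, 0.0339]
eef_rot: [-0.0, 0.785, 0.619, 0.0]
wrist_force: [0.3, 0.0, -0.1]
opening: -0.003
grasp_force: 0.0
```

Request:
carry_out(plan="0.012 0 0 0 0 0;0.012 0 0 0 0 0;0.012 0 0 0 0 0;0.012 0 0 0 0 0;0.012 0 0 0 0 0;0.012 0 0 0 0 0;0.012 0 0 0 0 0;0.012 0 0 0 0 0")

```text
time_s: 9.78
eef_pos: [0.52, -0.1273, 0.0341]
eef_rot: [0.0, 0.785, 0.619, -0.0]
wrist_force: [-1.5, -2.8, 0.0]
opening: -0.0
grasp_force: 1.9
```

```bash
python3 -c "
from h import *
st();joint()"
```

```text
t 9.7833 gauge xy mm -1.3 -85.9 z 34.1 tool x angle err -0.003 toolz [-0. -0. -1.] F along gx,gy,z -0.83 -3.1 0.04 open -0.0
moved mm gx,gy -63.4 70.9 abs gy 28.8 [1]
moved mm gx,gy -519.8 68.3 abs gy 23.9 [0]
moved mm gx,gy 0.6 16.1 abs gy -34.5 [1]
moved mm gx,gy -0.5 -0.6 abs gy 147.4 [1]
```

The stop has moved 16 mm, and the catch dropped near TCP y=-87, which fits notch 0.040. The next notches should come at about -58 and -30.

Request:
carry_out(plan="0.012 0 0 0 0 0;0.012 0 0 0 0 0;0.012 0 0 0 0 0;0.012 0 0 0 0 0;0.012 0 0 0 0 0;0.012 0 0 0 0 0;0.012 0 0 0 0 0;0.012 0 0 0 0 0")

```text
time_s: 10.5
eef_pos: [0.5209, -0.1232, 0.0341]
eef_rot: [-0.0, 0.785, 0.619, 0.0]
wrist_force: [-0.2, -0.4, -0.3]
opening: 0.002
grasp_force: 0.0
```

Request:
carry_out(plan="0.015 0 0 0 0 0;0.015 0 0 0 0 0;0.015 0 0 0 0 0;0.015 0 0 0 0 0;0.015 0 0 0 0 0;0.015 0 0 0 0 0;0.015 0 0 0 0 0;0.015 0 0 0 0 0")

```text
time_s: 11.17
eef_pos: [0.5218, -0.1194, 0.0341]
eef_rot: [0.0, 0.785, 0.619, -0.0]
wrist_force: [-2.8, -4.6, -0.5]
opening: -0.001
grasp_force: 2.7
```

Request:
carry_out(plan="0.015 0 0 0 0 0;0.015 0 0 0 0 0;0.015 0 0 0 0 0;0.015 0 0 0 0 0;0.015 0 0 0 0 0;0.015 0 0 0 0 0;0.015 0 0 0 0 0;0.015 0 0 0 0 0")

```text
time_s: 11.83
eef_pos: [0.5232, -0.1141, 0.0342]
eef_rot: [0.0, 0.785, 0.619, -0.0]
wrist_force: [-1.7, -2.9, 0.3]
opening: 0.003
grasp_force: 0.9
```

Request:
carry_out(plan="0.015 0 0 0 0 0;0.015 0 0 0 0 0;0.015 0 0 0 0 0;0.015 0 0 0 0 0;0.015 0 0 0 0 0;0.015 0 0 0 0 0;0.015 0 0 0 0 0;0.015 0 0 0 0 0")

```text
time_s: 12.5
eef_pos: [0.5241, -0.1093, 0.034]
eef_rot: [-0.0, 0.785, 0.619, -0.0]
wrist_force: [-1.8, -2.1, -0.7]
opening: 0.003
grasp_force: 1.1
```

Request:
carry_out(plan="0.015 0 0 0 0 0;0.015 0 0 0 0 0;0.015 0 0 0 0 0;0.015 0 0 0 0 0;0.015 0 0 0 0 0;0.015 0 0 0 0 0;0.015 0 0 0 0 0;0.015 0 0 0 0 0")

```text
time_s: 13.17
eef_pos: [0.5255, -0.1041, 0.0341]
eef_rot: [-0.0, 0.785, 0.619, 0.0]
wrist_force: [0.6, -0.6, -0.8]
opening: -0.003
grasp_force: 0.0
```

```bash
python3 -c "
from h import *
st();joint()"
```

```text
t 13.1667 gauge xy mm -1.3 -62.1 z 34.1 tool x angle err -0.0032 toolz [ 0.     0.001 -1.   ] F along gx,gy,z 0.74 -0.46 -0.76 open -0.003
moved mm gx,gy -63.3 70.9 abs gy 28.8 [1]
moved mm gx,gy -528.9 64.8 abs gy 20.3 [0]
moved mm gx,gy 0.4 40.3 abs gy -10.3 [1]
moved mm gx,gy -0.4 -0.5 abs gy 147.4 [1]
```

```bash
python3 - <<'E'
s=open('h.py').read().replace('    for p,n,z,k in zip(','    for p,n,z,k in [*zip(').replace(',(.048,.006,.048,.05),ok):',',(.048,.006,.048,.05),ok)][2:3]:')
open('h.py','w').write(s)
E
python3 -c "
from h import *
joint()"
```

```text
moved mm gx,gy 0.5 41.2 abs gy -9.4 [1]
```

Request:
carry_out(plan="0.012 0 0 0 0 0;0.012 0 0 0 0 0;0.012 0 0 0 0 0;0.012 0 0 0 0 0;0.012 0 0 0 0 0;0.012 0 0 0 0 0;0 0 0 0 0 0;0 0 0 0 0 0")

```text
time_s: 13.93
eef_pos: [0.526, -0.1018, 0.0341]
eef_rot: [0.0, 0.785, 0.619, 0.0]
wrist_force: [0.6, 0.1, 0.1]
opening: -0.003
grasp_force: 0.0
```

```bash
python3 -c "
from h import *
st();joint()"
```

```text
t 13.9333 gauge xy mm -1.3 -59.7 z 34.1 tool x angle err -0.003 toolz [ 0. -0. -1.] F along gx,gy,z 0.55 0.24 0.07 open -0.003
moved mm gx,gy 0.6 42.8 abs gy -7.9 [1]
```

Request:
carry_out(plan="0.012 0 0 0 0 0;0.012 0 0 0 0 0;0.012 0 0 0 0 0;0.012 0 0 0 0 0;0.012 0 0 0 0 0;0.012 0 0 0 0 0;0 0 0 0 0 0;0 0 0 0 0 0")

```text
time_s: 14.65
eef_pos: [0.5267, -0.0988, 0.0341]
eef_rot: [-0.0, 0.785, 0.619, 0.0]
wrist_force: [-0.4, -0.4, 0.3]
opening: 0.001
grasp_force: 0.0
```

```bash
python3 -c "
from h import *
st();joint()"
```

```text
t 14.65 gauge xy mm -1.3 -56.7 z 34.1 tool x angle err -0.0028 toolz [-0.  0. -1.] F along gx,gy,z -0.31 -0.47 0.29 open 0.001
moved mm gx,gy 883.2 1107.3 abs gy 1056.7 [1]
```

Request:
carry_out(plan="0.012 0 0 0 0 0;0.012 0 0 0 0 0;0.012 0 0 0 0 0;0.012 0 0 0 0 0;0.012 0 0 0 0 0;0.012 0 0 0 0 0;0 0 0 0 0 0;0 0 0 0 0 0")

```text
time_s: 15.37
eef_pos: [0.5273, -0.0962, 0.0341]
eef_rot: [-0.0, 0.785, 0.619, -0.0]
wrist_force: [0.2, 0.3, -0.4]
opening: 0.001
grasp_force: 0.0
```

```bash
python3 -c "
from h import *
st();joint()"
```

```text
t 15.3667 gauge xy mm -1.3 -54.0 z 34.1 tool x angle err -0.003 toolz [-0. -0. -1.] F along gx,gy,z 0.15 0.34 -0.41 open 0.001
moved mm gx,gy 890.9 1116.7 abs gy 1066.1 [1]
```

Request:
carry_out(plan="0.012 0 0 0 0 0;0.012 0 0 0 0 0;0.012 0 0 0 0 0;0.012 0 0 0 0 0;0.012 0 0 0 0 0;0.012 0 0 0 0 0;0 0 0 0 0 0;0 0 0 0 0 0")

```text
time_s: 16.08
eef_pos: [0.5279, -0.094, 0.0341]
eef_rot: [0.0, 0.785, 0.619, -0.0]
wrist_force: [-1.3, -4.2, 0.3]
opening: -0.002
grasp_force: 2.6
```

```bash
python3 -c "
from h import *
st();joint()"
```

```text
t 16.0833 gauge xy mm -1.2 -51.6 z 34.1 tool x angle err -0.0029 toolz [-0.    -0.001 -1.   ] F along gx,gy,z -0.27 -4.4 0.29 open -0.002
moved mm gx,gy 0.6 50.5 abs gy -0.2 [1]
```

The catch dropped into the 0.068 notch (zero push at TCP -54 to -60, load again at -51.6, 50.5 mm moved). So 0.096 should sit at about 76.5 mm moved, with TCP near -26. I'll approach -32, then use fine steps.

Request:
carry_out(plan="0.012 0 0 0 0 0;0.012 0 0 0 0 0;0.012 0 0 0 0 0;0.012 0 0 0 0 0;0.012 0 0 0 0 0;0.012 0 0 0 0 0;0.012 0 0 0 0 0;0.012 0 0 0 0 0")

```text
time_s: 16.8
eef_pos: [0.529, -0.0896, 0.0341]
eef_rot: [-0.0, 0.785, 0.619, 0.0]
wrist_force: [-1.0, -2.7, -0.0]
opening: -0.001
grasp_force: 1.9
```

Request:
carry_out(plan="0.015 0 0 0 0 0;0.015 0 0 0 0 0;0.015 0 0 0 0 0;0.015 0 0 0 0 0;0.015 0 0 0 0 0;0.015 0 0 0 0 0;0.015 0 0 0 0 0;0.015 0 0 0 0 0")

```text
time_s: 17.47
eef_pos: [0.5302, -0.085, 0.0342]
eef_rot: [0.0, 0.785, 0.619, 0.0]
wrist_force: [-0.6, -1.4, 1.4]
opening: 0.003
grasp_force: 0.5
```

Request:
carry_out(plan="0.015 0 0 0 0 0;0.015 0 0 0 0 0;0.015 0 0 0 0 0;0.015 0 0 0 0 0;0.015 0 0 0 0 0;0.015 0 0 0 0 0;0.015 0 0 0 0 0;0.015 0 0 0 0 0")

```text
time_s: 18.13
eef_pos: [0.5312, -0.0807, 0.0341]
eef_rot: [0.0, 0.785, 0.619, -0.0]
wrist_force: [-2.2, -7.0, 0.8]
opening: -0.003
grasp_force: 3.5
```

Request:
carry_out(plan="0.015 0 0 0 0 0;0.015 0 0 0 0 0;0.015 0 0 0 0 0;0.015 0 0 0 0 0;0.015 0 0 0 0 0;0.015 0 0 0 0 0;0 0 0 0 0 0;0 0 0 0 0 0")

```text
time_s: 18.8
eef_pos: [0.5319, -0.0765, 0.034]
eef_rot: [-0.0, 0.785, 0.619, 0.0]
wrist_force: [0.0, -0.6, 1.0]
opening: 0.002
grasp_force: 0.3
```

```bash
python3 -c "
from h import *
st();joint()
t=ctrl.camera('top')
s=ctrl.camera('scene')
b=cv2.resize(s['pixels'][180:300,240:420,::-1],None,fx=4.4,fy=4.4,interpolation=cv2.INTER_CUBIC)
cv2.imwrite('pics/s4.png',b)"
```

```text
t 18.8 gauge xy mm -1.4 -33.7 z 34.0 tool x angle err -0.0029 toolz [-0.  0. -1.] F along gx,gy,z 0.15 -0.6 0.95 open 0.002
moved mm gx,gy 774.3 989.2 abs gy 938.5 [1]
```

View pics/s4.png

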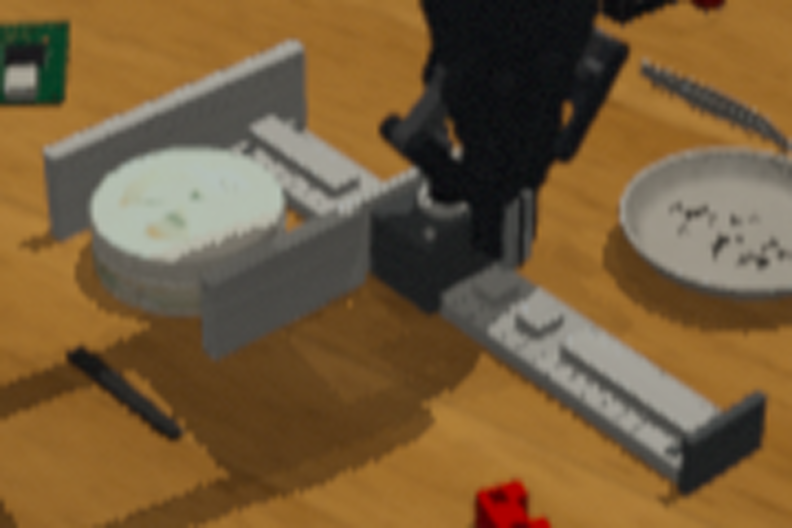

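The stop arm's end is now at about (203,281) and the tin's edge (285,200) is undisturbed, with a clear gap left. Next come slow fine steps to read the detent force.

Request:
carry_out(plan="0.004 0 0 0 0 0;0.004 0 0 0 0 0;0.004 0 0 0 0 0;0.004 0 0 0 0 0;0.004 0 0 0 0 0;0.004 0 0 0 0 0;0.004 0 0 0 0 0;0.004 0 0 0 0 0")

```text
time_s: 19.62
eef_pos: [0.5322, -0.0757, 0.034]
eef_rot: [-0.0, 0.785, 0.619, -0.0]
wrist_force: [-1.4, -1.6, -0.1]
opening: -0.001
grasp_force: 1.2
```

Request:
carry_out(plan="0.004 0 0 0 0 0;0.004 0 0 0 0 0;0.004 0 0 0 0 0;0.004 0 0 0 0 0;0.004 0 0 0 0 0;0.004 0 0 0 0 0;0.004 0 0 0 0 0;0.004 0 0 0 0 0")

```text
time_s: 20.28
eef_pos: [0.5327, -0.0745, 0.0342]
eef_rot: [0.0, 0.785, 0.619, 0.0]
wrist_force: [-1.2, -3.6, -0.6]
opening: -0.004
grasp_force: 1.9
```

Request:
carry_out(plan="0.004 0 0 0 0 0;0.004 0 0 0 0 0;0.004 0 0 0 0 0;0.004 0 0 0 0 0;0.004 0 0 0 0 0;0.004 0 0 0 0 0;0.004 0 0 0 0 0;0.004 0 0 0 0 0")

```text
time_s: 20.95
eef_pos: [0.5329, -0.0731, 0.0341]
eef_rot: [-0.0, 0.785, 0.619, 0.0]
wrist_force: [0.1, 0.3, 0.3]
opening: 0.001
grasp_force: 0.0
```

```bash
cat >> h.py <<'E'
def joint2():
    """front plate's bright top strip seen from above, fitted against the start picture: column where the bay arm's top crosses gauge x=-80"""
    t=ctrl.camera("top"); a=cv2.cvtColor(cv2.imread("pics/top0.png"),cv2.COLOR_BGR2GRAY); b=cv2.cvtColor(t["pixels"],cv2.COLOR_RGB2GRAY)
    for nm,im in (("start",a),("now",b)):
        ys=np.arange(-75,50,.5); out=[]
        for x in (-110,-95,-80,-60,-45):
            P=np.array([proj(t,[*(O+gx*x/1e3+gy*y/1e3),.048]) for y in ys],np.float32)
            out.append(cv2.remap(im,P[None,:,0],P[None,:,1],cv2.INTER_LINEAR)[0])
        m=np.mean(np.array(out,float),0); print(nm,[(y,int(v)) for y,v in zip(ys[::4],m[::4])])
E
python3 -c "
from h import *
st();joint2()"
```

```text
t 20.95 gauge xy mm -1.2 -30.1 z 34.1 tool x angle err -0.003 toolz [ 0.  0. -1.] F along gx,gy,z 0.01 0.29 0.29 open 0.001
start [(np.float64(-75.0), 136), (np.float64(-73.0), 135), (np.float64(-71.0), 136), (np.float64(-69.0), 136), (np.float64(-67.0), 135), (np.float64(-65.0), 133), (np.float64(-63.0), 133), (np.float64(-61.0), 134), (np.float64(-59.0), 134), (np.float64(-57.0), 132), (np.float64(-55.0), 131), (np.float64(-53.0), 129), (np.float64(-51.0), 144), (np.float64(-49.0), 193), (np.float64(-47.0), 210), (np.float64(-45.0), 190), (np.float64(-43.0), 210), (np.float64(-41.0), 177), (np.float64(-39.0), 72), (np.float64(-37.0), 68), (np.float64(-35.0), 76), (np.float64(-33.0), 92), (np.float64(-31.0), 127), (np.float64(-29.0), 145), (np.float64(-27.0), 143), (np.float64(-25.0), 143), (np.float64(-23.0), 143), (np.float64(-21.0), 143), (np.float64(-19.0), 143), (np.float64(-17.0), 144), (np.float64(-15.0), 145), (np.float64(-13.0), 144), (np.float64(-11.0), 144), (np.float64(-9.0), 144), (np.float64(-7.0), 145), (np.float64(-5.0), 145), (np.float64(-3.0), 145), (np.float64(-1.
[... 1504 characters left out ...]
t64(-7.0), 88), (np.float64(-5.0), 89), (np.float64(-3.0), 92), (np.float64(-1.0), 95), (np.float64(1.0), 103), (np.float64(3.0), 114), (np.float64(5.0), 123), (np.float64(7.0), 125), (np.float64(9.0), 125), (np.float64(11.0), 125), (np.float64(13.0), 125), (np.float64(15.0), 125), (np.float64(17.0), 125), (np.float64(19.0), 126), (np.float64(21.0), 126), (np.float64(23.0), 121), (np.float64(25.0), 110), (np.float64(27.0), 97), (np.float64(29.0), 90), (np.float64(31.0), 88), (np.float64(33.0), 98), (np.float64(35.0), 121), (np.float64(37.0), 111), (np.float64(39.0), 83), (np.float64(41.0), 92), (np.float64(43.0), 100), (np.float64(45.0), 99), (np.float64(47.0), 101), (np.float64(49.0), 108)]
```

```bash
python3 -c "
from h import *
t=ctrl.camera('top');s=ctrl.camera('scene')
a=cv2.resize(t['pixels'][185:275,280:400,::-1],None,fx=5,fy=5,interpolation=cv2.INTER_CUBIC)
b=cv2.resize(s['pixels'][180:300,240:390,::-1],None,fx=3.75,fy=3.75,interpolation=cv2.INTER_CUBIC)
cv2.imwrite('pics/t5.png',a);cv2.imwrite('pics/s5.png',b)
# predicted pixels of front-face bay top corner & fence corner for joint values
for j in (.088,.092,.096,.1):
  for x,z in ((-.12,.048),(-.12,.006)):
    X=[*(O+gx*x+gy*(-.06+j)),z]; p=proj(s,X);q=proj(t,X)
    print(j,z,'s5',((p-[240,180]+.5)*3.75-.5).round(1),'t5',((q-[280,185]+.5)*5-.5).round(1))
X=[*(O+gx*-.12+gy*.14),.05];print('fence s5',((proj(s,X)-[240,180]+.5)*3.75-.5).round(1),'t5',((proj(t,X)-[280,185]+.5)*5-.5).round(1))
"
```

```text
0.088 0.048 s5 [169.3 233.5] t5 [285.5 391. ]
0.088 0.006 s5 [173.3 298.8] t5 [283.  390.4]
0.092 0.048 s5 [164.6 229.9] t5 [277.  388.9]
0.092 0.006 s5 [168.7 295. ] t5 [274.9 388.3]
0.096 0.048 s5 [159.8 226.2] t5 [268.6 386.8]
0.096 0.006 s5 [164.  291.3] t5 [266.8 386.3]
0.1 0.048 s5 [155.1 222.6] t5 [260.1 384.7]
0.1 0.006 s5 [159.4 287.6] t5 [258.7 384.3]
fence s5 [ 44.4 135.3] t5 [ 49.7 332.4]
```

View pics/t5.png

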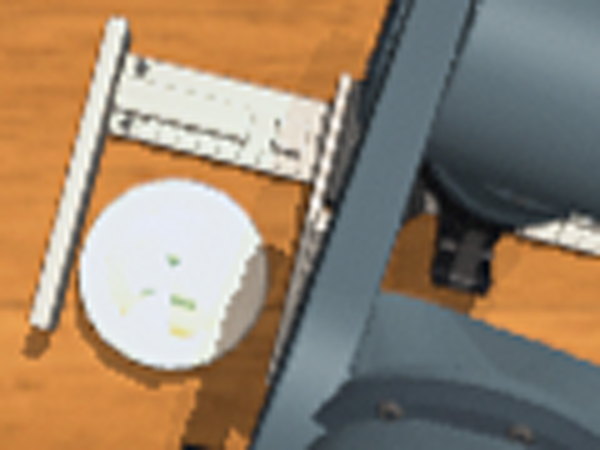

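View pics/s5.png

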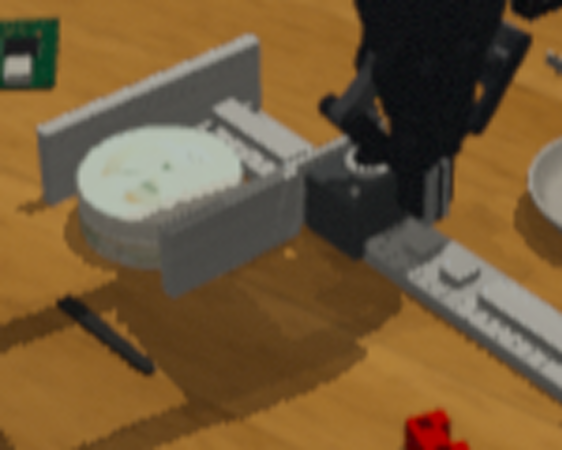

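In the top crop the front plate's upper end is at about (341,77), against a start equivalent of (499,117). In the scene crop the arm's rear-bottom corner is at (170,297). Both suggest the stop has been drawn ahead of the fingers into the notch, so I'll quantify it.

```bash
python3 -c "
from h import *
t=ctrl.camera('top');s=ctrl.camera('scene')
def S(c,u,v,k,x0,y0,z): return (ray(c,((u+.5)/k-.5+x0,(v+.5)/k-.5+y0),z)[:2]-O)
for n,A,B in (('rear bottom',S(s,303,437,4.4,240,180,.006),S(s,170,297,3.75,240,180,.006)),('top front end',S(t,499,142,5,280,180,.048),S(t,341,77,5,280,185,.048))):
    print(n,(A@gy).round(4),(B@gy).round(4),'moved',((B-A)@gy).round(4),((B-A)@gx).round(4))
# front top edge of plate over rail, profile at gauge x 0..25
im0=cv2.cvtColor(cv2.imread('pics/top0.png'),cv2.COLOR_BGR2GRAY);im1=cv2.cvtColor(t['pixels'],cv2.COLOR_RGB2GRAY)
for im,lo in ((im0,-50),(im1,25)):
    ys=np.arange(lo,lo+25,1.)
    m=0
    for x in (22,24,26,28):
        P=np.array([proj(t,[*(O+gx*x/1e3+gy*y/1e3),.048]) for y in ys],np.float32)
        m=m+cv2.remap(im,P[None,:,0],P[None,:,1],cv2.INTER_LINEAR)[0].astype(float)/4
    print(lo,m.astype(int).tolist())
ys=np.arange(125,160,1.);m=0
for x in (-110,-95,-80,-60):
    P=np.array([proj(t,[*(O+gx*x/1e3+gy*y/1e3),.05]) for y in ys],np.float32)
    m=m+cv2.remap(im0,P[None,:,0],P[None,:,1],cv2.INTER_LINEAR)[0].astype(float)/4
print('fence from 125',m.astype(int).tolist())
"
```

```text
rear bottom -0.0444 0.0303 moved 0.0747 0.0023
top front end -0.0397 0.0366 moved 0.0763 0.0009
-50 [89, 86, 90, 100, 127, 175, 210, 214, 201, 158, 109, 92, 104, 119, 130, 138, 140, 141, 141, 141, 141, 141, 141, 140, 140]
25 [45, 54, 69, 81, 87, 94, 118, 157, 196, 211, 210, 182, 142, 120, 124, 129, 130, 130, 130, 130, 129, 130, 129, 129, 130]
fence from 125 [199, 196, 193, 193, 190, 187, 185, 173, 154, 146, 143, 131, 108, 89, 82, 96, 130, 171, 204, 219, 222, 221, 219, 212, 200, 175, 145, 129, 134, 139, 140, 140, 140, 140, 141]
```

The stop has moved about 77.4 mm to a gap of 105 mm, which gives joint ≈ 0.0955. It was drawn off the fingers and carries no push, so it looks seated. I'll back off, lift and check.

Request:
carry_out(plan="-0.1 0 0 0 0 0;-0.1 0 0 0 0 0;-0.1 0 0 0 0 0;-0.1 0 0 0 0 0;-0.1 0 0 0 0 0;-0.1 0 0 0 0 0;-0.1 0 0 0 0 0;0 0 0 0 0 0")

```text
time_s: 21.87
eef_pos: [0.5263, -0.1012, 0.0341]
eef_rot: [0.0, 0.785, 0.619, -0.0]
wrist_force: [0.1, 0.7, 0.2]
opening: -0.002
grasp_force: 0.0
```

Request:
carry_out(plan="0 0 -0.3 0 0 0;0 0 -0.5 0 0 0;0 0 -0.6 0 0 0;0 0 -0.6 0 0 0;0 0 -0.6 0 0 0;0 0 -0.6 0 0 0;0 0 -0.6 0 0 0;0 0 -0.4 0 0 0")

```text
time_s: 22.53
eef_pos: [0.5272, -0.1004, 0.2058]
eef_rot: [0.002, 0.785, 0.619, 0.001]
wrist_force: [-0.1, 0.0, 1.2]
opening: -0.003
grasp_force: 0.0
```

Request:
carry_out(plan="-0.8 0 0 0 0 0;-0.9 0 0 0 0 0;-0.9 0 0 0 0 0;-0.9 0 0 0 0 0;-0.9 0 0 0 0 0;-0.9 0 0 0 0 0;-0.5 0 0 0 0 0;0 0 0 0 0 0")

```text
time_s: 23.2
eef_pos: [0.4712, -0.33, 0.2031]
eef_rot: [0.001, 0.786, 0.618, -0.0]
wrist_force: [-0.6, -0.1, -0.3]
opening: 0.002
grasp_force: 0.0
```

```bash
python3 -c "
from h import *
st()
t=ctrl.camera('top');s=ctrl.camera('scene')
a=cv2.resize(t['pixels'][180:280,280:440,::-1],None,fx=5,fy=5,interpolation=cv2.INTER_CUBIC)
cv2.imwrite('pics/t6.png',a)
im0=cv2.cvtColor(cv2.imread('pics/top0.png'),cv2.COLOR_BGR2GRAY);im1=cv2.cvtColor(t['pixels'],cv2.COLOR_RGB2GRAY)
for im,lo in ((im0,-55),(im1,20)):
  for xs,z in (((22,24,26,28),.048),((-110,-100,-90),.048)):
    ys=np.arange(lo,lo+25,1.);m=0
    for x in xs:
        P=np.array([proj(t,[*(O+gx*x/1e3+gy*y/1e3),z]) for y in ys],np.float32)
        m=m+cv2.remap(im,P[None,:,0],P[None,:,1],cv2.INTER_LINEAR)[0].astype(float)/len(xs)
    print(lo,xs[0],m.astype(int).tolist())
"
```

```text
t 23.2 gauge xy mm -2.2 -294.4 z 203.1 tool x angle err -0.0071 toolz [ 0.    -0.002 -1.   ] F along gx,gy,z -0.55 -0.24 -0.25 open 0.002
-55 22 [93, 93, 92, 92, 92, 89, 86, 90, 100, 127, 175, 210, 214, 201, 158, 109, 92, 104, 119, 130, 138, 140, 141, 141, 141]
-55 -110 [139, 138, 137, 141, 146, 167, 196, 217, 217, 216, 208, 205, 209, 213, 194, 128, 58, 60, 67, 72, 75, 80, 90, 101, 119]
20 22 [95, 94, 94, 94, 96, 95, 93, 90, 87, 88, 95, 119, 159, 199, 215, 214, 185, 144, 121, 125, 132, 135, 136, 135, 134]
20 -110 [153, 152, 151, 150, 147, 145, 147, 151, 172, 201, 214, 198, 179, 197, 218, 221, 206, 182, 129, 81, 85, 99, 116, 137, 157]
```

View pics/t6.png

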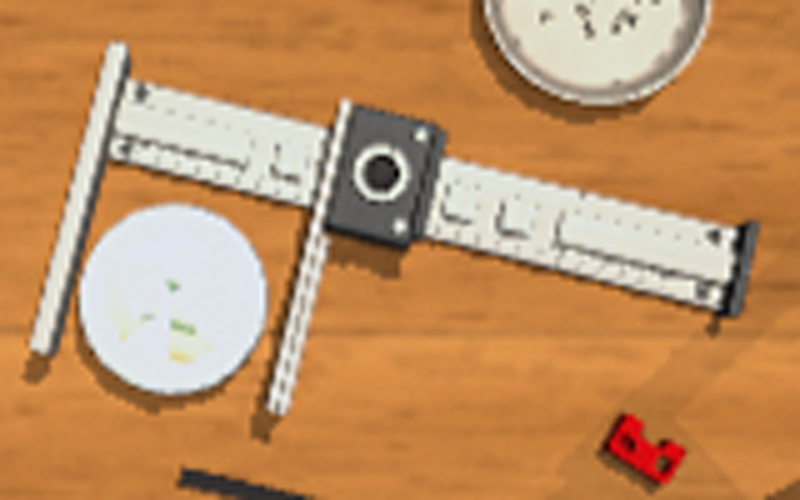

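The stop is clear of the tin, with the cap at (380,173), and nothing else has moved. The gap is about 103.7 mm, so the joint is about 0.096. One last check is whether the cap has sunk: compare the cap blob with the ring in the scene view.

```bash
python3 -c "
from h import *
s=ctrl.camera('scene')
for nm,im,y in (('start',cv2.imread('pics/scene0.png'),-66.2),('now',s['pixels'][:,:,::-1],-66.2+77.4)):
    p=proj(s,[*(O+gy*y/1e3),.052]); g=cv2.cvtColor(np.ascontiguousarray(im),cv2.COLOR_BGR2GRAY)
    k=8; c=cv2.getRectSubPix(g,(24,24),tuple(map(float,p))); c=cv2.resize(c,None,fx=k,fy=k,interpolation=cv2.INTER_CUBIC)
    def blob(m,near):
        n,l,st_,ce=cv2.connectedComponentsWithStats(m.astype(np.uint8)); i=1+np.argmin([np.hypot(*(ce[j]-near))+(1e3 if st_[j][4]<300 else 0) for j in range(1,n)]); return ce[i]/k,st_[i]/k
    print(nm,p.round(1),'ring',[x.round(2) for x in blob(c>110,(96,104))],'cap',[x.round(2) for x in blob(c<45,(96,90))])
    cv2.imwrite(f'pics/cap_{nm}.png',c)
cv2.imwrite('pics/cap.png',np.hstack([cv2.imread('pics/cap_start.png'),cv2.imread('pics/cap_now.png')]))
"
```

```text
start [365.7 237.6] ring [array([11.93, 15.87]), array([  4.88,  11.62,  13.88,   7.  , 282.25])] cap [array([11.62, 12.54]), array([  7.75,   9.25,   7.88,   6.88, 363.38])]
now [338.2 219.9] ring [array([11.98, 15.4 ]), array([  5.38,  11.38,  13.25,   6.88, 294.  ])] cap [array([11.86, 12.83]), array([  8.38,  10.38,   7.  ,   4.88, 216.62])]
```

View pics/cap.png

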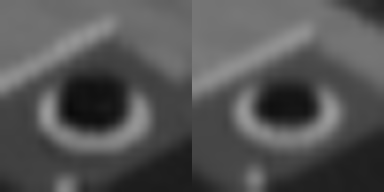

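The cap blob stood 6.9 px tall at the start and is 4.9 px now, with its top edge 1.1 px lower and more ring showing. That's a drop of about 2.5 mm, so the catch is seated. Handing in.

```bash
python3 -c "
from bench import ctrl
print(ctrl.hand_in())"
```

```text
the job is handed in; nothing more can be done
None
```

The flux tin lay in the bay, so I pushed the sliding stop into the 0.096 notch; the cameras put it at about 0.096 with the catch cap visibly sunk and the tin untouched, and I handed the job in (no verdict came back).

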